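Sweep used bottle caps off the lab bench into the hanging bin

ROBOT

A 7-joint arm with a two-finger parallel gripper is mounted at the origin on the work surface. World frame = base frame: x ahead of the robot, y to its left, z up, the work surface at z = 0. Lengths are in m, angles in rad, forces in N, time in s.
With the tool pointing down it reaches from about 0.4 to 0.9 m from the base axis. Payload 5.5 kg.
Tool frame: the origin (TCP) lies at the very end of the fingers, on their centre line; the grasp point (between the pads) lies tcp_to_grasp behind it (tcp_to_grasp is the distance from the TCP to the grasp point, in m); z points along the fingers, y is the direction in which the jaws open and shut (so a half turn about z gives the same grasp; the last joint's range is limited). The gripper opens to 85 mm and grips with 20 to 120 N. Pads are 22 mm wide; open, the fingers measure 114 mm over their backs; the gripper's body (76 mm by 85 mm) begins 54 mm behind the grasp point. The pads swing forward as they close: fully open they stand 13 mm farther back than shut.
Start: joints at [1.596, 0.501, -0.427, 1.55, 0.221, 1.138, -0.21], TCP at [0.153, -0.632, 0.231] pointing down, gripper open.
Joint ranges: [-2.88, 2.88], [-0.31, 2.03], [-1.54, 1.56], [0.2, 2.42], [-1.41, 4.55], [0.19, 2.02], [-2.57, 2.57]. Speed limits (rad/s): [2.57, 2.57, 3.14, 3.14, 3.14, 3.14, 3.14].

INTERFACE

Orientations are given as a unit quaternion [x, y, z, w].
In Python, from station import get_obs, capture, camera_params, job_done, recognise, masks_of, place_of, tcp_to_grasp gives the robot as it stands.
- The arm moves only by the shell command python3 -m handwheel 'ROWS' [FORCE]. ROWS is JSON, a list of rows, each a list of 5 numbers: the opening, from -1 (shut) to 1 (fully open), then the shift along the tool's x, y, z in units of 0.12 m (1.0 is 0.12 m), then the turn about the tool's z in units of pi rad (1.0 is pi rad). A call has 1 to 8 rows; each row is the pose to reach, as a shift and turn from the pose commanded when the call began, along the tool's axes at that moment, turning the shorter way round; what a row does not reach only later rows make up. A row lasts 1/10 s, in which the tool goes at most 50 mm and 8.59 degrees, less where a joint would pass 70% of its speed; a pose out of reach is approached as far as the arm can. A call with a number of a shift or a turn outside -1 to 1 is refused whole. A call with a gripper value outside its range is refused whole. The fingers move at their own pace and stop on an object; FORCE is the grip in N (left out, the last holds). Time passes only in rows, so rows that repeat a pose let the fingers close. It gives the time, the measured TCP pose, the force and the opening at its end, in the units of the state.
- get_obs(): the state, without advancing time (a new reading comes with each control period).
- capture(name): name is "side" or "top" or "wrist"; returns the picture (480x640x3 uint8, red, green, blue); there is no depth.
- camera_params(name): a dict with "K" (3x3 intrinsics, pixels), "R" (3x3) and "t" (3): a world point X has camera coordinates R X + t. Camera axes: x right, y down, z forward; pixel columns grow to the right and rows downward; lengths in m; the calibration is good to about 2 mm. A picture is of the moment at which its call begins: read the wrist's pose just before it. camera_params takes no time and is no camera call; for the wrist camera it gives the pose at the moment of the call.
- job_done(): hands the job in, once; it reports no verdict.
Trained networks look in the newest picture that a camera, given by its name, has taken for a name from the list of things; names that differ only in an ending like _2 or _b are one class to them, and where a whole thing is asked for, a point or a joint stands for the part that bears it (a point fixed in the world has none). Each returns a list of dicts, best first, with "confidence" (0 to 1); they miss things now and then, are a little off and sometimes report something else, mostly with a low value. They report only what shows in the picture. A call takes as long as a camera call.
- recognise(name, camera): "box" ([left, top, right, bottom] in pixels, round what is visible of it).
- masks_of(name, camera): "mask" (480x640 bool, what is visible of it) and "box" ([left, top, right, bottom] in pixels, round what is visible of it).
- place_of(name, camera): "centre" ([column, row] in pixels: a listed point, or the origin of a listed thing).
The state is a dict: "clock": time; "q": joint angles; "joint_vel": joint speeds; "effort": joint torques, N m; "ee_pos": TCP position; "orientation": TCP orientation; "force": force on the tool from outside, world axes, zero at the start; "torque": the same for the moment, N m; "grip_width": finger opening in m.
Only numpy, scipy, OpenCV 4.12 (cv2) and the standard library are available. Lean on these libraries where they do the work, as an engineer would, in place of code of your own. Each camera call takes 0.05 s, during which the arm holds its last target. There are 200 camera calls.

TASK

Clear the bench: gently sweep the three used white screw caps along the bench top and off its front edge, so that they drop into the waste bin hanging just below. Push them with the fingers only, do not pinch, pick up or carry them, and let none fall on the floor. Leave the beaker, the jar and the pipette-tip box standing where they are.

Things in the scene. Friction and masses are not known exactly. Their poses are not given: they have to be found in the camera images.
- cap_1: used bottle screw cap of plain white plastic, a ribbed disc 46 mm across and 26 mm high, about 15 g, lying flat and top up, loose on the bench top. Origin: centre of its underside, z up. It slides when pushed low on its side and does not roll. Same as the other two caps.
- cap_2: used bottle screw cap of plain white plastic, a ribbed disc 46 mm across and 26 mm high, about 15 g, lying flat and top up, loose on the bench top. Origin: centre of its underside, z up. It slides when pushed low on its side and does not roll. Same as the other two caps.
- cap_3: used bottle screw cap of plain white plastic, a ribbed disc 46 mm across and 26 mm high, about 15 g, lying flat and top up, loose on the bench top. Origin: centre of its underside, z up. It slides when pushed low on its side and does not roll. Same as the other two caps.
- bin: open grey plastic waste bin, outside 155 (x) by 280 (y) by 120 mm high, walls 4 mm, fixed, hung under the bench's front edge (place along the edge differs). Origin: centre of its underside; z up, x away from the bench. Rim 45 mm below the bench top, back wall 20 mm in under the overhang: the mouth reaches from under the edge to 131 mm beyond it, and 136 mm to either side of its middle.
- edge_over_bin (a point): point on the bench's front edge, at bench-top level, above the middle of the bin's width. The edge is straight, runs along y and has no lip; the flat black stone bench top (z = 0) lies on its -x side, the bin's mouth on its +x side. A cap tips off and drops once its centre is past the edge.
- beaker: small open glass beaker, 52 mm across, 66 mm high, about 60 g, standing loose among the caps; stays where it is. Origin: centre of its underside.
- jar: squat amber glass jar with a metal lid, 56 mm across, 62 mm high, about 130 g, standing loose among the caps; stays where it is. Origin: centre of its underside.
- tip_box: closed grey box of pipette tips with a clear lid, 84 mm (its x) by 120 mm (its y) by 50 mm high, about 160 g, loose, off to the +y side of the caps; stays where it is. Origin: centre of its underside.

How it is judged:
At the end, for the whole second after the job is handed in: All three caps lie at rest inside the bin, below its rim; the beaker, jar and tip box stand upright within 15 mm of where they were (x of cap_1 in the frame of bin between -0.078 and 0.078 m and y of cap_1 in the frame of bin between -0.14 and 0.14 m and z of cap_1 in the frame of bin between -0.005 and 0.1 m and linear speed of each of cap_1, cap_2, cap_3 below 0.03 m/s and x of cap_2 in the frame of bin between -0.078 and 0.078 m and y of cap_2 in the frame of bin between -0.14 and 0.14 m and z of cap_2 in the frame of bin between -0.005 and 0.1 m and x of cap_3 in the frame of bin between -0.078 and 0.078 m and y of cap_3 in the frame of bin between -0.14 and 0.14 m and z of cap_3 in the frame of bin between -0.005 and 0.1 m and distance of each of beaker, jar, tip_box from where it was at the start of the episode below 0.015 m and angle between each of beaker, jar, tip_box's own z axis and vertical below 0.2 rad); the robot touches nothing.
It fails at once if a cap is lifted more than 30 mm off the bench top (z of any of cap_1, cap_2, cap_3 in the frame of edge_over_bin above 0.03 m).
It fails at once if a cap is carried out over the bin (still at bench height more than 50 mm beyond the edge) instead of being swept off the edge ((x of cap_1 in the frame of edge_over_bin above 0.05 m and z of cap_1 in the frame of edge_over_bin above 0 m) or (x of cap_2 in the frame of edge_over_bin above 0.05 m and z of cap_2 in the frame of edge_over_bin above 0 m) or (x of cap_3 in the frame of edge_over_bin above 0.05 m and z of cap_3 in the frame of edge_over_bin above 0 m)).
It fails at once if a cap is pinched or pressed hard (over 15 N) by the fingers (contact force between the fingers and cap_1 above 15 N or contact force between the fingers and cap_2 above 15 N or contact force between the fingers and cap_3 above 15 N).
It fails at once if a cap falls on the floor (height (world z) of any of cap_1, cap_2, cap_3 below -0.19 m).
It fails at once if the beaker, the jar or the tip box is shifted more than 15 mm or tipped (distance of any of beaker, jar, tip_box from where it was at the start of the episode above 0.015 m or angle between any of beaker, jar, tip_box's own z axis and vertical above 0.2 rad).
It also fails if it takes over 54 s, if anything falls off the work surface, if the arm or the gripper's body presses on something with over 40 N, if the wrist force passes 120 N, or if a joint passes its speed limit or range.

## Working session

There is one attempt and no reset: what is moved stays moved. The work goes in short steps, Python scripts to look and compute and a shell command to move; the robot and the scene stay as the last step left them, time stands still between calls to the robot, and variables do not carry over. Pictures are saved under pics/ and viewed, about 8 in all and at most 12, crops included, and the job is handed in when it is done.

```bash
mkdir -p pics; cat > h.py <<'E'
import numpy as np, cv2
from station import *
def ray(cam,uv,z,P=None):
    P=P or camera_params(cam);K,R,t=map(np.array,(P["K"],P["R"],P["t"]))
    d=R.T@np.linalg.inv(K)@np.array([uv[0],uv[1],1.]);c=-R.T@t
    return c+d*(z-c[2])/d[2]
E
python3 - <<'E'
from h import *
o=get_obs();print({k:np.round(o[k],3).tolist() for k in("clock","q","ee_pos","orientation","grip_width")},tcp_to_grasp)
for c in("top","side"):
    cv2.imwrite(f"pics/{c}0.png",capture(c)[...,::-1])
    P=camera_params(c);print(c,"campos",-np.array(P["R"]).T@np.array(P["t"]))
    for n in("cap_1","bin","edge_over_bin","beaker","jar","tip_box"):
        for d in place_of(n,c): print(n,round(d["confidence"],2),np.round(d["centre"],1),ray(c,d["centre"],-.165 if n=="bin" else 0).round(3))
E
```

```text
{'clock': 0.0, 'q': [1.596, 0.502, -0.427, 1.551, 0.221, 1.138, -0.21], 'ee_pos': [0.153, -0.631, 0.23], 'orientation': [0.993, 0.119, -0.0, -0.001], 'grip_width': 0.085} 0.0187
top campos [0.47223181 0.10717701 1.19842822]
cap_1 0.86 [510.9 242.7] [ 0.562 -0.273  0.   ]
cap_1 0.74 [328.7 240.3] [0.561 0.085 0.   ]
cap_1 0.72 [425.4 291.5] [ 0.464 -0.105  0.   ]
bin 0.65 [414.  186.9] [ 0.697 -0.108 -0.165]
edge_over_bin 0.89 [423.  200.9] [ 0.642 -0.1    0.   ]
beaker 0.96 [475.7 284.2] [ 0.48  -0.203  0.   ]
jar 0.66 [378.1 287.8] [ 0.47  -0.013  0.   ]
tip_box 0.76 [237.9 311.1] [0.421 0.259 0.   ]
side campos [0.25181033 0.67586908 0.54888577]
cap_1 0.91 [408.4 125.7] [ 0.576 -0.272  0.   ]
cap_1 0.68 [336.4 209.5] [0.57  0.085 0.   ]
cap_1 0.66 [426.5 175.8] [ 0.465 -0.102  0.   ]
edge_over_bin 0.89 [348.9 150.3] [ 0.646 -0.107  0.   ]
beaker 0.93 [439.8 152.1] [ 0.473 -0.201  0.   ]
beaker 0.18 [426.1 176.6] [ 0.465 -0.099  0.   ]
jar 0.86 [397.4 197.7] [ 0.486 -0.006  0.   ]
tip_box 0.89 [365.  303.6] [0.423 0.259 0.   ]
```

View pics/top0.png

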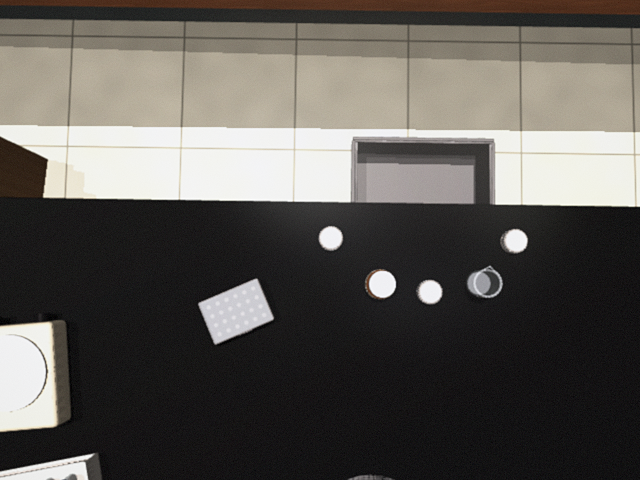

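View pics/side0.png

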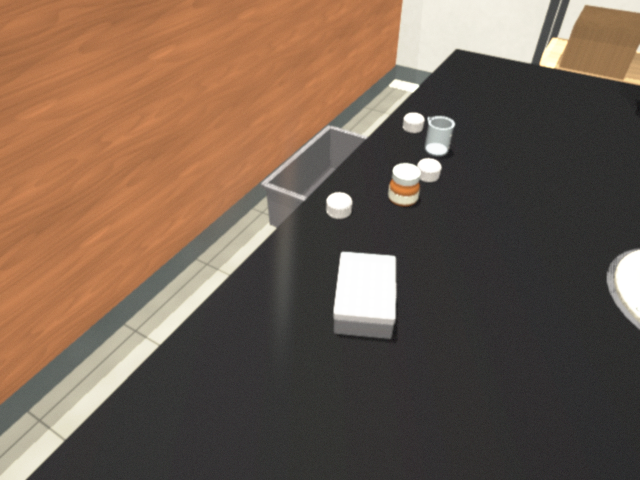

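The top picture shows the caps at about (515,240), (331,238) and (430,292). The bin spans columns 352–495, with the edge near row 204. The jar is at (381,284), the beaker at (485,283) and the tip box at (236,312). In the side picture the same layout shows and all three push paths look clear. I'll refine the positions from masks.

```bash
python3 - <<'E'
from h import *
for c in("top","side"):
    capture(c)
    for n,z in(("cap_1",.014),("beaker",.033),("jar",.031)):
        for d in masks_of(n,c):
            r,k=np.nonzero(d["mask"]); b=d["box"]
            print(c,n,round(d["confidence"],2),ray(c,(k.mean(),r.mean()),z).round(3),ray(c,((b[0]+b[2])/2,(b[1]+b[3])/2),z).round(3))
im=capture("top").astype(int).sum(2)
for k in (380,423,465): 
    print([ (r,im[r,k]) for r in range(196,210)][:14])
print([ray("top",(k,204),0).round(4) for k in(355,423,490)])
E
```

```text
top cap_1 0.64 [ 0.566 -0.274  0.014] [ 0.566 -0.275  0.014]
top cap_1 0.63 [0.567 0.082 0.014] [0.569 0.082 0.014]
top cap_1 0.56 [ 0.465 -0.111  0.014] [ 0.464 -0.11   0.014]
top beaker 0.87 [ 0.483 -0.212  0.033] [ 0.485 -0.212  0.033]
top jar 0.79 [ 0.479 -0.014  0.031] [ 0.476 -0.01   0.031]
side cap_1 0.9 [0.564 0.088 0.014] [0.559 0.093 0.014]
side cap_1 0.86 [ 0.563 -0.265  0.014] [ 0.558 -0.248  0.014]
side cap_1 0.69 [ 0.463 -0.104  0.014] [ 0.465 -0.097  0.014]
side beaker 0.8 [ 0.485 -0.207  0.033] [ 0.483 -0.207  0.033]
side beaker 0.21 [ 0.476 -0.005  0.033] [ 0.479 -0.001  0.033]
side jar 0.89 [ 0.478 -0.008  0.031] [ 0.48  -0.007  0.031]
[(196, np.int64(501)), (197, np.int64(499)), (198, np.int64(493)), (199, np.int64(499)), (200, np.int64(502)), (201, np.int64(507)), (202, np.int64(356)), (203, np.int64(154)), (204, np.int64(134)), (205, np.int64(134)), (206, np.int64(128)), (207, np.int64(136)), (208, np.int64(139)), (209, np.int64(127))]
[(196, np.int64(483)), (197, np.int64(487)), (198, np.int64(479)), (199, np.int64(487)), (200, np.int64(480)), (201, np.int64(490)), (202, np.int64(439)), (203, np.int64(284)), (204, np.int64(112)), (205, np.int64(108)), (206, np.int64(121)), (207, np.int64(121)), (208, np.int64(116)), (209, np.int64(109))]
[(196, np.int64(467)), (197, np.int64(466)), (198, np.int64(465)), (199, np.int64(479)), (200, np.int64(474)), (201, np.int64(470)), (202, np.int64(487)), (203, np.int64(365)), (204, np.int64(177)), (205, np.int64(117)), (206, np.int64(117)), (207, np.int64(126)), (208, np.int64(127)), (209, np.int64(129))]
[array([0.6339, 0.0339, 0.    ]), array([ 0.636 , -0.1001,  0.    ]), array([ 0.6381, -0.2322,  0.    ])]
```

```bash
python3 -m handwheel '[[-0.3,0.4,-0.2,0,0],[-0.3,0.75,-0.35,0,0],[-0.3,1,-0.5,0,0],[-0.3,1,-0.5,0,0]]' 20
python3 -m handwheel '[[-0.3,0.4,-0.2,0,0],[-0.3,0.75,-0.35,0,0],[-0.3,1,-0.5,0,0],[-0.3,1,-0.5,0,0]]'
python3 -m handwheel '[[-0.3,0.4,-0.2,0,-0.04],[-0.3,0.75,-0.35,0,-0.08],[-0.3,1,-0.5,0,-0.12],[-0.3,1,-0.5,0,-0.16],[-0.3,1,-0.5,0,-0.205],[-0.3,1,-0.5,0,-0.205]]'
cat >> h.py <<'E'
from scipy.spatial.transform import Rotation as Ro
def to(x,y,z,head=None):
    o=get_obs();R=Ro.from_quat(o["orientation"]).as_matrix();p=np.array(o["ee_pos"])
    h=np.degrees(np.arctan2(R[1,0],R[0,0]))
    print("clock",o["clock"],"p",p.round(4),"head",h.round(1),"w",o["grip_width"],"units",(R.T@(np.array([x,y,z])-p)/.12).round(3),"turn",None if head is None else round(-(((head-h)+180)%360-180)/180,3))
E
python3 -c "
from h import *
to(.5215,-.326,.008,50.6)"
```

```text
clock: 1.55
ee_pos: [0.2622, -0.5403, 0.232]
orientation: [0.992, 0.124, 0.002, -0.001]
force: [0.2, 0.7, 0.6]
grip_width: 0.0301
clock: 1.95
ee_pos: [0.3635, -0.4537, 0.232]
orientation: [0.992, 0.123, 0.002, -0.001]
force: [-0.2, 0.8, 0.0]
grip_width: 0.0298
clock: 2.55
ee_pos: [0.46, -0.373, 0.2311]
orientation: [0.904, 0.427, -0.0, -0.0]
force: [0.1, -0.4, -0.4]
grip_width: 0.0302
clock 2.55 p [ 0.46   -0.373   0.2311] head 50.5 w 0.03017471299960592 units [0.629 0.147 1.859] turn -0.0
```

```bash
python3 -m handwheel '[[-0.3,0.3,0.07,0.2,0],[-0.3,0.63,0.15,0.5,0],[-0.3,0.63,0.15,0.8,0],[-0.3,0.63,0.15,0.96,0],[-0.3,0.63,0.15,0.96,0],[-0.3,0.63,0.15,0.96,0]]'
python3 -m handwheel '[[-0.3,0,0,0.3,0],[-0.3,0,0,0.6,0],[-0.3,0,0,0.8,0],[-0.3,0,0,0.88,0],[-0.3,0,0,0.88,0],[-0.3,0,0,0.88,0]]'
python3 - <<'E'
from h import *
to(.5215,-.326,.008,50.6)
im=capture("wrist");P=camera_params("wrist")
for d in place_of("cap_1","wrist"): print(d["confidence"],d["centre"],ray("wrist",d["centre"],0,P).round(3))
for d in masks_of("cap_1","wrist"):
    r,k=np.nonzero(d["mask"]);print(d["confidence"],ray("wrist",(k.mean(),r.mean()),.014,P).round(3))
cv2.imwrite("pics/w1.png",im[...,::-1])
E
```

```text
clock: 3.15
ee_pos: [0.5222, -0.3262, 0.1163]
orientation: [0.905, 0.425, -0.0, 0.0]
force: [-0.2, 0.2, 0.8]
grip_width: 0.0299
clock: 3.75
ee_pos: [0.524, -0.326, 0.0125]
orientation: [0.905, 0.426, 0.001, 0.001]
force: [0.1, -0.7, -0.0]
grip_width: 0.0301
clock 3.75 p [ 0.524  -0.326   0.0125] head 50.5 w 0.030110567942675644 units [-0.013 -0.016  0.037] turn -0.001
0.81 [309.5, 146.4] [ 0.566 -0.272  0.   ]
0.87 [ 0.566 -0.272  0.014]
```

View pics/w1.png

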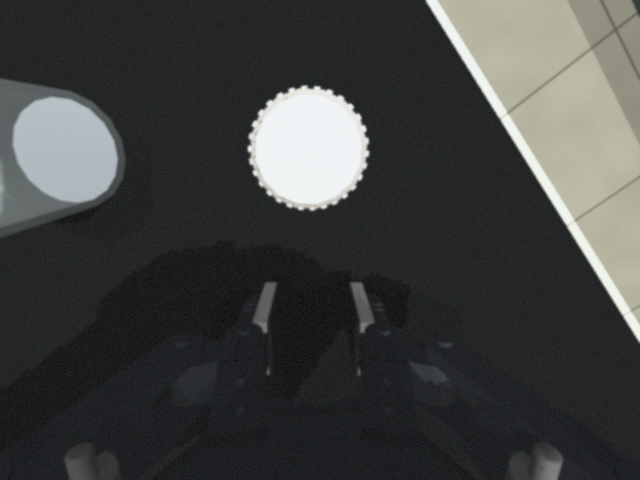

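The wrist picture shows cap A at (309,147), centred between the finger tips (columns 270–355). It reads (0.566,-0.272), which matches the top view. Pushing now.

```bash
python3 -m handwheel '[[-0.3,0.12,0,0.03,0],[-0.3,0.22,0,0.03,0],[-0.3,0.3,0,0.03,0],[-0.3,0.38,0,0.03,0],[-0.3,0.46,0,0.03,0],[-0.3,0.54,0,0.03,0],[-0.3,0.62,0,0.03,0],[-0.3,0.70,0,0.03,0]]'
python3 -m handwheel '[[-0.3,0.08,0,0,0],[-0.3,0.16,0,0,0],[-0.3,0.24,0,0,0],[-0.3,0.32,0,0,0],[-0.3,0.32,0,0,0]]'
python3 - <<'E'
from h import *
to(.5215,-.326,.008,50.6)
im=capture("wrist");P=camera_params("wrist")
for d in masks_of("cap_1","wrist"):
    r,k=np.nonzero(d["mask"]);print(d["confidence"],ray("wrist",(k.mean(),r.mean()),.014,P).round(3))
E
```

```text
clock: 4.7
ee_pos: [0.5765, -0.2596, 0.0069]
orientation: [0.904, 0.427, -0.0, 0.0]
force: [-0.6, 0.1, 0.9]
grip_width: 0.0303
clock: 5.2
ee_pos: [0.6018, -0.2282, 0.0071]
orientation: [0.904, 0.428, 0.001, -0.0]
force: [0.1, 0.8, 0.4]
grip_width: 0.0295
clock 5.2 p [ 0.6018 -0.2282  0.0071] head 50.7 w 0.029460772706530736 units [-1.054e+00 -1.000e-03 -9.000e-03] turn 0.0
```

```bash
python3 - <<'E'
from h import *
im=capture("wrist");cv2.imwrite("pics/w2.png",im[...,::-1])
E
```

```text
(no output)
```

View pics/w2.png

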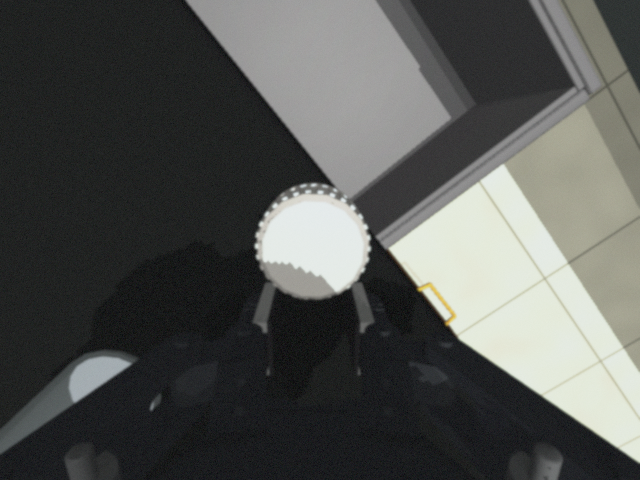

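The wrist picture shows the cap cradled at (312,245), and straight ahead of it the edge over the bin mouth at about (312,155). The bin's end wall stands well to the right. I'll push it over the edge.

```bash
python3 -m handwheel '[[-0.3,0.07,0,0,0],[-0.3,0.14,0,0,0],[-0.3,0.21,0,0,0],[-0.3,0.28,0,0,0],[-0.3,0.35,0,0,0],[-0.3,0.42,0,0,0],[-0.3,0.48,0,0,0],[-0.3,0.48,0,0,0]]'
python3 - <<'E'
from h import *
to(.375,-.108,.12,0)
im=capture("wrist");cv2.imwrite("pics/w3.png",im[...,::-1])
E
```

```text
clock: 6.15
ee_pos: [0.638, -0.1842, 0.0071]
orientation: [0.904, 0.428, 0.001, -0.0]
force: [-0.2, 0.3, -0.8]
grip_width: 0.0296
clock 6.15 p [ 0.638  -0.1842  0.0071] head 50.6 w 0.029631496520270778 units [-0.898 -2.097 -0.942] turn 0.281
```

View pics/w3.png

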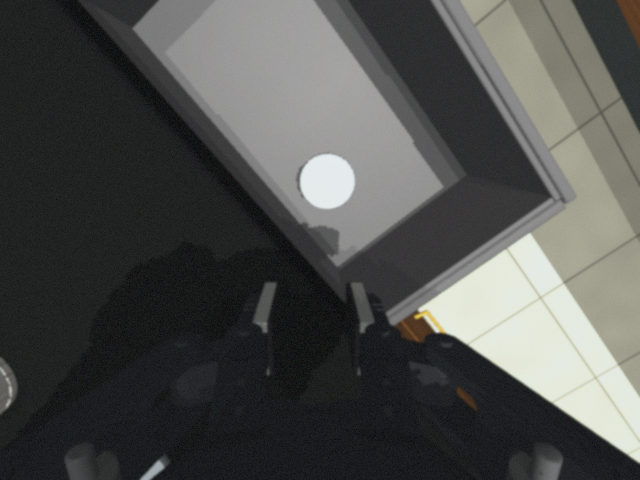

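Cap A lies on the bin floor at (327,181). Next is cap C: lift, move behind it and face +x.

```bash
python3 -m handwheel '[[-0.3,0,0,-0.3,0],[-0.3,0,0,-0.65,0],[-0.3,0,0,-0.95,0],[-0.3,0,0,-0.95,0]]'
python3 -m handwheel '[[-0.3,-0.1,-0.3,0,0],[-0.3,-0.25,-0.65,0,0],[-0.3,-0.4,-1,0,0],[-0.3,-0.4,-1,0,0]]'
python3 -m handwheel '[[-0.3,-0.1,-0.3,0,0.04],[-0.3,-0.25,-0.65,0,0.08],[-0.3,-0.4,-0.97,0,0.12],[-0.3,-0.4,-0.97,0,0.16],[-0.3,-0.4,-0.97,0,0.2],[-0.3,-0.4,-0.97,0,0.24],[-0.3,-0.4,-0.97,0,0.281],[-0.3,-0.4,-0.97,0,0.281]]'
python3 - <<'E'
from h import *
im=capture("wrist");P=camera_params("wrist");print(im.shape)
for n,z in (("cap_1",.014),("beaker",.033),("jar",.031)):
  for d in masks_of(n,"wrist"):
    r,k=np.nonzero(d["mask"]);print(n,d["confidence"],ray("wrist",(k.mean(),r.mean()),z,P).round(3),d["box"])
to(.395,-.108,.008,0)
E
```

```text
clock: 6.6
ee_pos: [0.6408, -0.1874, 0.1272]
orientation: [0.905, 0.426, 0.004, 0.003]
force: [0.1, -0.5, 0.3]
grip_width: 0.0298
clock: 7.0
ee_pos: [0.5043, -0.1452, 0.1183]
orientation: [0.904, 0.427, -0.005, -0.003]
force: [0.5, -0.0, 0.1]
grip_width: 0.0299
clock: 7.8
ee_pos: [0.3936, -0.1104, 0.1209]
orientation: [1.0, -0.001, 0.0, 0.0]
force: [0.3, -0.1, -0.0]
grip_width: 0.0299
(480, 640, 3)
cap_1 0.68 [0.545 0.074 0.014] [0.0, 0.0, 52.4, 17.5]
cap_1 0.63 [ 0.465 -0.108  0.014] [277.6, 100.4, 342.0, 170.0]
beaker 0.64 [ 0.487 -0.215  0.033] [411.6, 37.3, 539.6, 154.2]
jar 0.81 [ 0.48  -0.008  0.031] [94.5, 66.5, 216.4, 159.7]
clock 8.0 p [ 0.3935 -0.11    0.1208] head 0.1 w 0.03023278584724283 units [ 0.012 -0.017  0.94 ] turn 0.0
```

```bash
python3 -m handwheel '[[-0.3,0,-0.015,0.3,0],[-0.3,0,-0.015,0.6,0],[-0.3,0,-0.015,0.85,0],[-0.3,0,-0.015,0.94,0],[-0.3,0,-0.015,0.94,0]]'
python3 -m handwheel '[[-0.3,0.12,0,0,0],[-0.3,0.22,0,0,0],[-0.3,0.32,0,0,0],[-0.3,0.42,0,0,0],[-0.3,0.52,0,0,0],[-0.3,0.62,0,0,0],[-0.3,0.72,0,0,0],[-0.3,0.8,0,0,0]]'
python3 -m handwheel '[[-0.3,0.1,0,0,0],[-0.3,0.2,0,0,0],[-0.3,0.3,0,0,0],[-0.3,0.4,0,0,0],[-0.3,0.5,0,0,0],[-0.3,0.5,0,0,0]]'
python3 - <<'E'
from h import *
im=capture("wrist");cv2.imwrite("pics/w4.png",im[...,::-1])
to(.632,-.108,.008,0)
E
```

```text
clock: 8.5
ee_pos: [0.3924, -0.1076, 0.007]
orientation: [1.0, 0.0, -0.002, -0.001]
force: [0.7, 0.8, -0.3]
grip_width: 0.0298
clock: 9.3
ee_pos: [0.4907, -0.1081, 0.0081]
orientation: [1.0, -0.0, 0.0, -0.0]
force: [0.2, -0.6, 0.5]
grip_width: 0.0295
clock: 9.9
ee_pos: [0.5519, -0.108, 0.0084]
orientation: [1.0, -0.0, 0.001, -0.0]
force: [0.0, 0.3, 0.3]
grip_width: 0.03
clock 9.95 p [ 0.5504 -0.1081  0.0081] head -0.0 w 0.029653460891775892 units [ 0.68  -0.001  0.001] turn -0.0
```

View pics/w4.png

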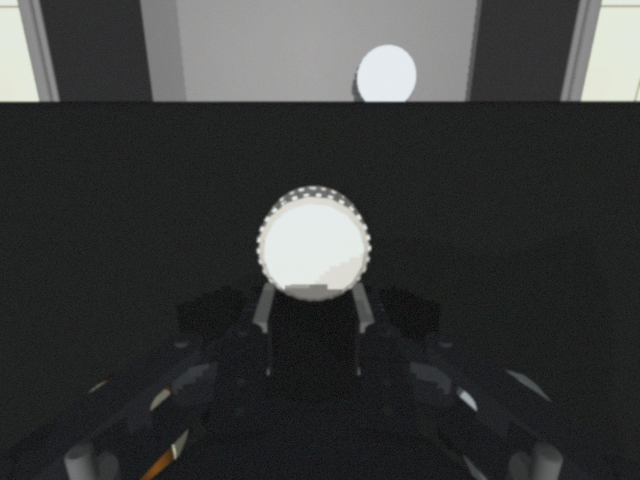

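The cap is cradled at (313,245), with the bin mouth straight ahead beyond row 100 and cap A at (388,75). I'll continue over the edge, then lift.

```bash
python3 -m handwheel '[[-0.3,0.1,0,0,0],[-0.3,0.2,0,0,0],[-0.3,0.3,0,0,0],[-0.3,0.38,0,0,0],[-0.3,0.45,0,0,0],[-0.3,0.52,0,0,0],[-0.3,0.59,0,0,0],[-0.3,0.66,0,0,0]]'
python3 -m handwheel '[[-0.3,0.05,0,0,0],[-0.3,0.05,0,0,0]]'
python3 -m handwheel '[[-0.3,-0.2,0,-0.3,0],[-0.3,-0.4,0,-0.65,0],[-0.3,-0.6,0,-0.95,0],[-0.3,-0.6,0,-0.95,0]]'
python3 - <<'E'
from h import *
im=capture("wrist");P=camera_params("wrist")
for d in masks_of("cap_1","wrist"):
    r,k=np.nonzero(d["mask"]);print(d["confidence"],ray("wrist",(k.mean(),r.mean()),-.15,P).round(3),d["box"])
to(.5295,.141,.12,-56.5)
E
```

```text
clock: 10.75
ee_pos: [0.6293, -0.1084, 0.0081]
orientation: [1.0, -0.0, -0.0, -0.0]
force: [-0.5, 0.3, 0.4]
grip_width: 0.0298
clock: 10.95
ee_pos: [0.6357, -0.1082, 0.0082]
orientation: [1.0, -0.0, 0.0, -0.0]
force: [-0.1, 0.2, -0.8]
grip_width: 0.0295
clock: 11.35
ee_pos: [0.5628, -0.1089, 0.1267]
orientation: [1.0, -0.001, 0.002, 0.001]
force: [1.7, -0.6, 0.4]
grip_width: 0.0301
0.94 [ 0.669 -0.167 -0.15 ] [342.0, 82.9, 384.4, 127.5]
0.91 [ 0.677 -0.109 -0.15 ] [292.6, 73.8, 332.7, 121.2]
0.79 [ 0.522  0.203 -0.15 ] [28.4, 194.5, 111.2, 259.0]
clock 11.45 p [ 0.5629 -0.1089  0.1233] head -0.1 w 0.029830228796481825 units [-0.282 -2.082  0.024] turn 0.313
```

Both caps are in the bin. Now cap B.

```bash
python3 -m handwheel '[[-0.3,-0.1,-0.3,0,0],[-0.3,-0.14,-0.65,0,0],[-0.3,-0.14,-1,0,0],[-0.3,-0.14,-1,0,0]]'
python3 -m handwheel '[[-0.3,-0.05,-0.3,0,0.04],[-0.3,-0.1,-0.65,0,0.08],[-0.3,-0.14,-1,0,0.12],[-0.3,-0.14,-1.0,0,0.16],[-0.3,-0.14,-1,0,0.2],[-0.3,-0.14,-1,0,0.24],[-0.3,-0.14,-1,0,0.28],[-0.3,-0.14,-1,0,0.313]]'
python3 -m handwheel '[[-0.3,0,0,0,0]]'
python3 - <<'E'
from h import *
im=capture("wrist");P=camera_params("wrist")
for n,z in(("cap_1",.014),("jar",.031),("tip_box",.03)):
 for d in masks_of(n,"wrist"):
    r,k=np.nonzero(d["mask"]);print(n,d["confidence"],ray("wrist",(k.mean(),r.mean()),z,P).round(3),d["box"])
to(.5295,.141,.008,-56.5)
E
```

```text
clock: 11.85
ee_pos: [0.5452, 0.0202, 0.1212]
orientation: [1.0, 0.005, -0.001, -0.002]
force: [0.3, 0.2, -0.1]
grip_width: 0.0297
clock: 12.65
ee_pos: [0.5279, 0.1303, 0.1194]
orientation: [0.888, -0.46, -0.002, 0.003]
force: [-0.3, -0.5, -2.0]
grip_width: 0.0298
clock: 12.75
ee_pos: [0.5282, 0.1314, 0.1198]
orientation: [0.889, -0.457, -0.0, 0.004]
force: [-0.3, -0.1, 0.1]
grip_width: 0.0302
cap_1 0.95 [0.565 0.084 0.014] [274.8, 119.4, 343.7, 188.6]
cap_1 0.44 [0.447 0.231 0.014] [283.1, 339.9, 360.6, 405.0]
jar 0.79 [ 0.475 -0.017  0.031] [443.8, 58.9, 575.9, 154.8]
jar 0.49 [0.644 0.041 0.031] [193.5, 0.0, 281.4, 47.2]
tip_box 0.95 [0.455 0.221 0.03 ] [280.5, 341.5, 359.8, 403.2]
clock 12.95 p [0.5272 0.1317 0.1191] head -54.3 w 0.02986700989562352 units [-0.048 -0.068  0.926] turn 0.012
```

```bash
python3 -m handwheel '[[-0.3,-0.05,-0.07,0.2,0.012],[-0.3,-0.05,-0.07,0.55,0.012],[-0.3,-0.05,-0.07,0.82,0.012],[-0.3,-0.05,-0.07,0.92,0.012],[-0.3,-0.05,-0.07,0.92,0.012]]'
python3 - <<'E'
from h import *
to(.566,.084,.008,-56.5)
E
```

```text
clock: 13.45
ee_pos: [0.5291, 0.1394, 0.0079]
orientation: [0.88, -0.475, -0.004, 0.003]
force: [-0.3, 0.4, 0.4]
grip_width: 0.0299
clock 13.45 p [0.5291 0.1394 0.0079] head -56.8 w 0.02985639698927402 units [ 0.555 -0.004 -0.004] turn -0.002
```

```bash
python3 -m handwheel '[[-0.3,0.12,0,0,0],[-0.3,0.22,0,0,0],[-0.3,0.32,0,0,0],[-0.3,0.42,0,0,0],[-0.3,0.52,0,0,0],[-0.3,0.62,0,0,0],[-0.3,0.72,0,0,0],[-0.3,0.82,0,0,0]]'
python3 -m handwheel '[[-0.3,0.08,0,0,0],[-0.3,0.16,0,0,0],[-0.3,0.24,0,0,0],[-0.3,0.32,0,0,0],[-0.3,0.32,0,0,0]]'
python3 - <<'E'
from h import *
im=capture("wrist");cv2.imwrite("pics/w5.png",im[...,::-1])
to(.639,-.0,.008,-56.5)
E
```

```text
clock: 14.25
ee_pos: [0.5851, 0.0577, 0.0095]
orientation: [0.88, -0.475, -0.002, 0.002]
force: [-1.0, 0.2, 0.5]
grip_width: 0.0301
clock: 14.75
ee_pos: [0.6067, 0.0244, 0.0097]
orientation: [0.88, -0.475, -0.002, 0.002]
force: [0.5, 0.5, -0.8]
grip_width: 0.0299
clock 14.8 p [0.6061 0.0255 0.0095] head -56.7 w 0.03007068212904784 units [ 0.328 -0.113  0.011] turn -0.001
```

View pics/w5.png

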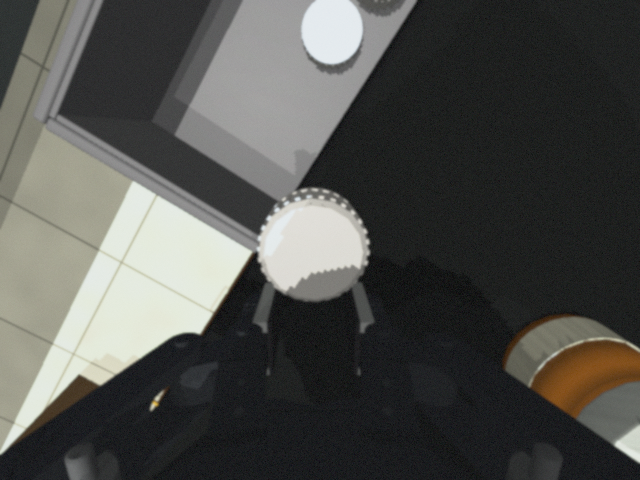

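The last cap is cradled at (313,247), and its path crosses the edge inside the bin's end wall (corner at about (258,245)). Pushing it over.

```bash
python3 -m handwheel '[[-0.3,0.07,0,0,0],[-0.3,0.14,0,0,0],[-0.3,0.21,0,0,0],[-0.3,0.28,0,0,0],[-0.3,0.35,0,0,0],[-0.3,0.42,0,0,0],[-0.3,0.5,0,0,0],[-0.3,0.5,0,0,0]]'
python3 -m handwheel '[[-0.3,-0.2,0,-0.3,0],[-0.3,-0.3,0,-0.65,0],[-0.3,-0.4,0,-0.95,0],[-0.3,-0.4,0,-0.95,0],[-0.3,-0.4,0,-0.95,0]]'
python3 - <<'E'
from h import *
im=capture("wrist");P=camera_params("wrist")
for d in masks_of("cap_1","wrist"):
    r,k=np.nonzero(d["mask"]);print(d["confidence"],ray("wrist",(k.mean(),r.mean()),-.15,P).round(3),d["box"])
cv2.imwrite("pics/w6.png",im[...,::-1])
capture("side")
for n,z in(("beaker",.033),("jar",.031)):
  for d in masks_of(n,"side")[:1]:
    r,k=np.nonzero(d["mask"]);print(n,ray("side",(k.mean(),r.mean()),z).round(3))
d=place_of("tip_box","side")[0];print(ray("side",d["centre"],0).round(3))
to(.6,0,.1)
E
```

```text
clock: 15.6
ee_pos: [0.6396, -0.026, 0.0096]
orientation: [0.88, -0.476, -0.001, 0.002]
force: [-0.9, 0.4, -0.2]
grip_width: 0.0297
clock: 16.1
ee_pos: [0.6135, 0.0174, 0.1244]
orientation: [0.88, -0.474, -0.002, 0.001]
force: [-0.5, -0.6, -0.5]
grip_width: 0.0299
0.92 [ 0.674 -0.112 -0.15 ] [306.4, 47.4, 350.8, 94.2]
0.92 [ 0.673 -0.059 -0.15 ] [280.2, 91.1, 324.3, 134.0]
0.92 [ 0.667 -0.169 -0.15 ] [340.4, 4.0, 388.1, 55.2]
jar [ 0.477 -0.009  0.031]
[0.419 0.262 0.   ]
clock 16.4 p [0.6122 0.016  0.1221] head -56.7 w 0.029576931384129986 units [0.056 0.157 0.185] turn None
```

View pics/w6.png

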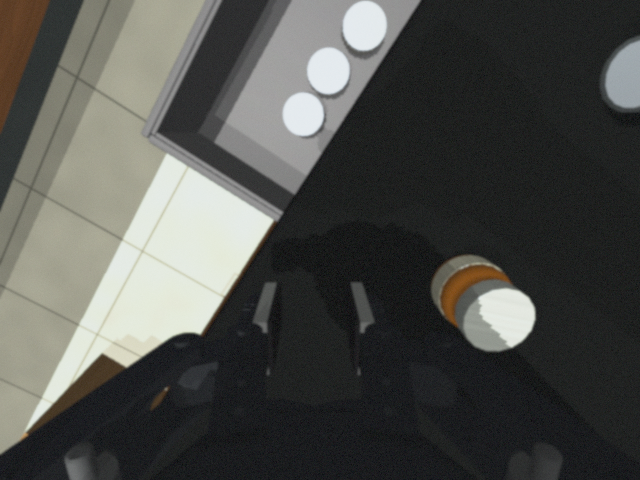

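All three caps lie in the bin at (303,114), (328,71) and (364,25). The jar is upright, part of the beaker shows at the right, and the fingers are clear. Handing in.

```bash
python3 -c "
from station import *
print(job_done())"
```

```text
the job is handed in; nothing more can be done
None
```

I swept all three caps off the front edge and into the bin with the fingers held 30 mm apart, so each cap sat in the gap without being pinched or lifted. I handed the job in at about 16.4 s; the hand-in itself gives no verdict.

- **Caps:** the last wrist picture shows all three flat on the bin floor, at about x 0.67 and y -0.06, -0.11 and -0.17.
- **Jar and tip box:** the jar's final reading is within about 1 mm of its first, and the tip box's within about 5 mm, which is about the scatter of the measurements.
- **Beaker:** the last side picture gave no beaker detection, so I have no final position for it. It is partly in view in the last wrist picture, and the fingers never came near it.
- **Forces:** the readings stayed at noise level, at most about 2 N, and the fingers were clear of everything at the end.

One earlier check failed: the detector missed the first cap once while it sat against the fingers. I confirmed it from the picture before pushing on.

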